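# Clip down the lid of the roller keeper, corner to opposite corner

## Task

Close the airtight roller box so that its seal seats evenly: swing each of the four open clips over the lid's rim and press it down until it snaps fully home, in opposite-corner order (start at any corner, next the one diagonally across, then a third and last the one across from it). The catches sit unevenly, so feel for each snap and press gently, never harder than about 18 N; do not shove the box, and leave the disc, the paint tin and the roller where they are.

Things in the scene. Friction and masses are not known exactly. Their poses are not given: they have to be found in the camera images.
- lid (a point): Grey plastic airtight box for wet paint rollers, 200 mm (its x) by 140 mm (its y), lid already on, 2.4 to 4 kg, standing free on the planks. The point is the centre of the lid, level with the top of its raised rim (95 mm above the planks; rim 12 mm wide all round, lid panel inside 8 mm lower). z up. Four alike black clips, two on the +y long side, two on the -y side.
- clip_a (a joint): Hinge angle of the clip at the box's +x +y corner, across from clip_c. Hinge along the box's x, outside the wall, at (65, 80, 8) mm from the lid point. 0 = shut (arm level, pointing inward over the rim), 1.57 = upright, more = leaning outward (stop at 2.3).
- clip_b (a joint): Hinge angle of the clip at the box's +x -y corner, across from clip_d. Hinge along the box's x, outside the wall, at (65, -80, 8) mm from the lid point. All clips: arm 24 mm wide, reaching 56 mm from the hinge; its last 14 mm is a tab to press on; its flat top is 6.5 mm above the hinge when shut. Angles as for clip_a.
- clip_c (a joint): Hinge angle of the clip at the box's -x -y corner, across from clip_a. Hinge along the box's x, outside the wall, at (-65, -80, 8) mm from the lid point. All catches were fitted by hand: each hinge, with its whole clip, sits up to 8 mm higher or lower than stated, not measured. Angles as for clip_a.
- clip_d (a joint): Hinge angle of the clip at the box's -x +y corner, across from clip_b. Hinge along the box's x, outside the wall, at (-65, 80, 8) mm from the lid point. All clips: stays where left (1 N at the tab moves it) down to 0.3 rad; then needs 5 to 10 N down on the tab till it snaps at about 0.06 rad, pulls itself to 0 on a hard stop and stays. Angles as for clip_a.
- disc: Bystander: plywood disc, 150 mm across, 34 mm high with its three screwed-on blocks; origin under its centre.
- tin: Bystander: open steel paint tin, 96 mm across, 100 mm high; origin under its centre.
- roller: Bystander: mini paint roller lying flat, sleeve 100 mm by 38 mm along its x, handle reaching 210 mm along its +y; origin under the sleeve's centre.

How it is judged:
By the outcome, as a careful person would: the job done as asked, in the order asked, and still so for the second after the job is handed in, with the robot touching nothing.
It also fails if it takes over 72 s, if anything falls off the work surface, if the arm or the gripper's body presses on something with over 40 N, if the wrist force passes 120 N, or if a joint passes its speed limit or range.

## Robot

A 6-joint arm with a two-finger parallel gripper is mounted at the origin on the work surface. World frame = base frame: x ahead of the robot, y to its left, z up, the work surface at z = 0. Lengths are in m, angles in rad, forces in N, time in s.
With the tool pointing down it reaches from about 0.325 to 0.775 m from the base axis. Payload 5.5 kg.
Tool frame: the origin (TCP) lies on the centre line of the jaws, within the pads' length; the fingertips stand arm.nose_length ahead of it and the grasp point (between the pads) lies 8 mm behind it (arm.nose_length is the distance from the TCP to the fingertips, in m); z points along the fingers, y is the direction in which the jaws open and shut (so a half turn about z gives the same grasp; the last joint's range is limited). The gripper opens to 85 mm and grips with 20 to 120 N. Pads are 22 mm wide; open, the fingers measure 114 mm over their backs; the gripper's body (76 mm by 85 mm) begins 54 mm behind the grasp point. The pads swing forward as they close: fully open they stand 13 mm farther back than shut.
Start: joints at [1.285, 0.091, 1.231, -0, 1.82, -0.057], TCP at [0.136, 0.584, 0.242] pointing down, gripper open.
Joint ranges: [-2.87, 2.87], [-0.86, 2.18], [0.17, 2.46], [-1.51, 4.65], [0.06, 2.69], [-2.65, 2.65]. Speed limits (rad/s): [2.57, 2.57, 3.01, 3.14, 3.14, 3.14].

## Interface

Orientations are given as a rotation vector (axis times angle).
In Python, from workcell import arm gives the robot as it stands.
- The arm moves only by the tool play_rows, never from a script. Its argument "moves" is a list of rows, each an object with "offset": the shift along the tool's x, y, z in cm, a list of three; "rot": the turn, a rotation vector about the tool's x, y, z in rad, a list of three; "hand": the finger opening in cm, from 0 to 8.54. A call has 1 to 8 rows; each row shifts and turns the commanded pose from where the row before left it, along the tool's axes as they then stand; what a row does not reach is not made up. A row lasts 1/10 s, in which the tool goes at most 50 mm and 8.59 degrees, less where a joint would pass 70% of its speed; a pose out of reach is approached as far as the arm can. A call is refused whole if a number of a shift passes 5 or a number of a turn 0.15, either way. A call with a gripper value outside its range is refused whole. The fingers move at their own pace and stop on an object; "newtons" is the grip in N (left out, the last holds). Time passes only in rows, so rows that do not move let the fingers close. It gives the time, the measured TCP pose, the force and the opening at its end, in the units of the state.
- arm.sense(): the state, without advancing time (a new reading comes with each control period).
- arm.get_image(name): name is "scene" or "top" or "wrist"; returns the picture (400x640x3 uint8, red, green, blue); there is no depth.
- arm.camera_model(name): a dict with "fx", "fy", "cx", "cy" (pixels), "dist" ([k1, k2, p1, p2, k3] as OpenCV has them; the pictures are not rectified), "view" (4x4, takes a point from world to camera coordinates). Camera axes: x right, y down, z forward; pixel columns grow to the right and rows downward; lengths in m; the calibration is good to about 2 mm. A picture is of the moment at which its call begins: read the wrist's pose just before it. camera_model takes no time and is no camera call; for the wrist camera it gives the pose at the moment of the call.
- arm.hand_in(): hands the job in, once; it reports no verdict.
Trained networks look in the newest picture that a camera, given by its name, has taken for a name from the list of things; names that differ only in an ending like _2 or _b are one class to them, and where a whole thing is asked for, a point or a joint stands for the part that bears it (a point fixed in the world has none). Each returns a list of dicts, best first, with "p" (0 to 1); they miss things now and then, are a little off and sometimes report something else, mostly with a low value. They report only what shows in the picture. A call takes as long as a camera call.
- arm.trace(query, camera): "pixels" (400x640 bool, what is visible of it) and "rect" ([left, top, width, height] in pixels, round what is visible of it).
The state is a dict: "t": time; "joint_positions": joint angles; "qd": joint speeds; "joint_torque": joint torques, N m; "position": TCP position; "ee_rot": TCP orientation; "force": force on the tool from outside, world axes, zero at the start; "ft_torque": the same for the moment, N m; "finger_gap": opening from 0.0 (shut) to 1.0 (fully open).
Only numpy, scipy, OpenCV 4.12 (cv2) and the standard library are available. Lean on these libraries where they do the work, as an engineer would, in place of code of your own. Each camera call takes 0.05 s, during which the arm holds its last target. There are 200 camera calls.

## Working session

There is one attempt and no reset: what is moved stays moved. The work goes in short steps, Python scripts to look and compute and a tool call to move; the robot and the scene stay as the last step left them, time stands still between calls to the robot, and variables do not carry over. Pictures are saved under pics/ and viewed, about 8 in all and at most 12, crops included, and the job is handed in when it is done.

Besides the shell and the picture viewer there is one more tool, called as name(argument=value, ...), one argument or row to a line, values as JSON. play_rows: Moves the arm, as the interface text tells. Its arguments: {"type":"object","properties":{"moves":{"type":"array"},"newtons":{"type":"number"}},"required":["moves"]}

```bash
mkdir -p pics; ls
python3 - <<'E'
from workcell import arm
import cv2,numpy as np
print(arm.sense(), arm.nose_length)
for n in ("scene","top"):
    im=arm.get_image(n); cv2.imwrite(f"pics/{n}0.png",im[:,:,::-1])
    m=arm.camera_model(n); print(n,m)
    for q in ("lid","clip_a"):
        r=arm.trace(q,n)
        for d in r: print(n,q,d["p"],d["rect"],d["pixels"].sum())
E
```

```text
pics
{'t': 0.0, 'joint_positions': array([ 1.28533524e+00,  9.18877041e-02,  1.23192131e+00,  8.61203341e-06,
        1.81980711e+00, -5.66814258e-02]), 'qd': array([ 5.25206590e-04,  5.90753551e-04, -6.32190586e-06, -8.42755956e-04,
       -4.02026559e-04, -1.04107518e-03]), 'joint_torque': array([ 6.43985222e-04, -4.58727944e+01, -4.18019843e+01, -3.97922292e-06,
        1.15785052e-02, -1.35076931e-06]), 'position': array([0.13598515, 0.58410829, 0.24111358]), 'ee_rot': array([-0.35853932, -3.12070957,  0.00312948]), 'force': array([ 0.17197008,  0.11193714, -1.10778869]), 'ft_torque': array([-0.01927369,  0.00759126, -0.00267514]), 'finger_gap': 1.000533219516321} 0.011
scene {'fx': 405.9916206663229, 'fy': 405.9916206663229, 'cx': 316.70277426948445, 'cy': 196.5005653879642, 'dist': array([-0.00443623,  0.        ,  0.        ,  0.        ,  0.        ]), 'view': array([[-0.33130209,  0.94335991,  0.01763522,  0.1809717 ],
       [ 0.61041739,  0.22855213, -0.75838943, -0.26497998],
       [-0.71946475, -0.24049116, -0.6515631 ,  1.7757987 ],
       [ 0.        ,  0.        ,  0.        ,  1.        ]])}
scene lid 0.81 [265.9, 154.8, 75.2, 78.8] 2903
scene clip_a 0.55 [317.6, 192.6, 9.7, 6.6] 31
top {'fx': 386.27174094878563, 'fy': 386.27174094878563, 'cx': 323.2830395661218, 'cy': 194.69790990267663, 'dist': array([0.00269335, 0.        , 0.        , 0.        , 0.        ]), 'view': array([[ 1.37802275e-02, -9.99905027e-01, -2.03781464e-04,
        -2.56547887e-02],
       [-9.89287654e-01, -1.36042826e-02, -1.45343942e-01,
         5.47259981e-01],
       [ 1.45327366e-01,  2.20447107e-03, -9.89381169e-01,
         1.22635248e+00],
       [ 0.00000000e+00,  0.00000000e+00,  0.00000000e+00,
         1.00000000e+00]])}
top lid 0.56 [302.3, 163.8, 69.4, 72.0] 3367
top clip_a 0.43 [364.2, 214.8, 3.5, 7.6] 23
top clip_a 0.41 [171.0, 193.8, 48.7, 46.1] 1646
top clip_a 0.38 [303.9, 168.8, 6.8, 11.6] 62
```

Run:
```python
import cv2,numpy as np
a=cv2.imread("pics/top0.png"); s=cv2.imread("pics/scene0.png")
A=cv2.resize(a[140:260,260:420],None,fx=5,fy=5,interpolation=cv2.INTER_CUBIC)
cv2.imwrite("pics/topc.png",A)
cv2.imwrite("pics/both.png",np.vstack([cv2.resize(a,(480,300)),cv2.resize(s,(480,300))]))
```

```text
(no output)
```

View pics/topc.png

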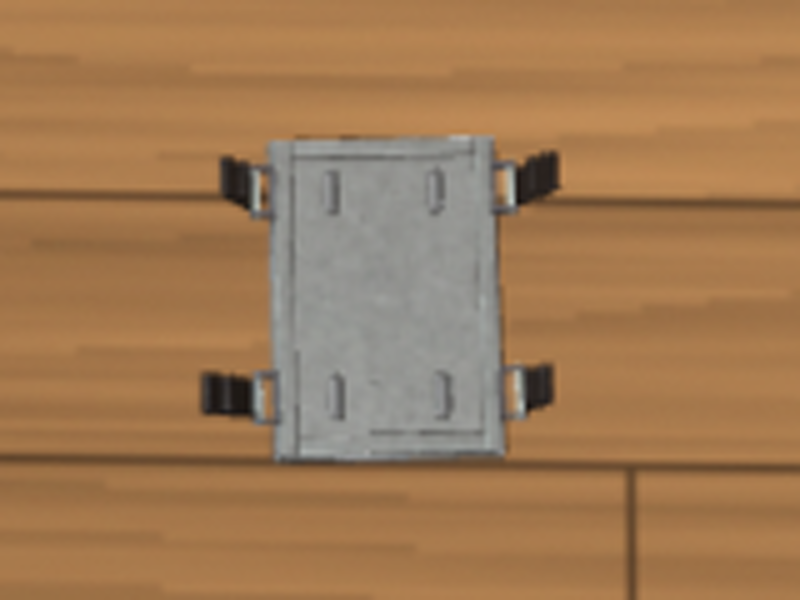

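View pics/both.png

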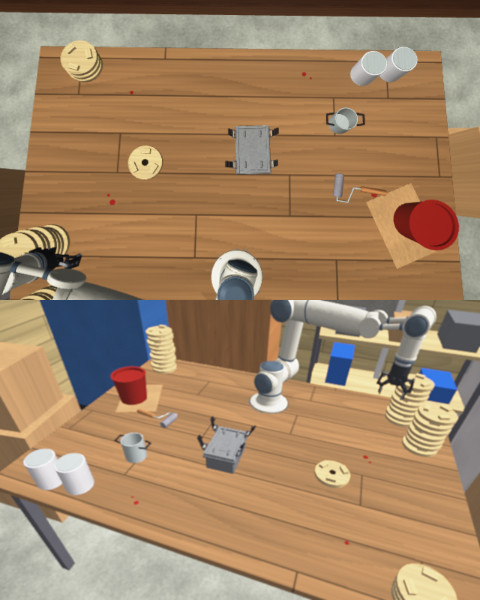

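The top view shows the box near the centre of the table. Its long axis runs along world x and all four clips lean outward, toward ±world y. I'll localise the lid and estimate the clip angles.

```bash
cat > h.py <<'E'
from workcell import arm
import cv2,numpy as np
def ray(cam,px):
    m=arm.camera_model(cam);K=np.array([[m["fx"],0,m["cx"]],[0,m["fy"],m["cy"]],[0,0,1]])
    u=cv2.undistortPoints(np.array([[px]],float),K,m["dist"])[0,0]
    R,t=m["view"][:3,:3],m["view"][:3,3]
    return -R.T@t, R.T@np.array([u[0],u[1],1])
def onz(cam,px,z):
    c,d=ray(cam,px); return c+d*(z-c[2])/d[2]
def proj(cam,P):
    m=arm.camera_model(cam);K=np.array([[m["fx"],0,m["cx"]],[0,m["fy"],m["cy"]],[0,0,1]])
    return cv2.projectPoints(np.atleast_2d(P).astype(float),cv2.Rodrigues(m["view"][:3,:3])[0],m["view"][:3,3],K,m["dist"])[0][:,0]
E
python3 - <<'E'
from h import *
c=lambda x,y:(260+x/5-.4,140+y/5-.4)
P=[onz("top",c(*p),.095) for p in [(270,141),(493,137),(503,453),(276,458)]]
P=np.array(P);print(P.round(4));C=P.mean(0);print("C",C)
print("len",np.linalg.norm(P[0]-P[3]),np.linalg.norm(P[1]-P[2]),np.linalg.norm(P[0]-P[1]),np.linalg.norm(P[3]-P[2]))
v=(P[0]+P[1]-P[2]-P[3]);w=(P[0]+P[3]-P[1]-P[2]);yx=np.arctan2(v[1],v[0]);yy=np.arctan2(-w[0],w[1]);print("yaw",yx,yy)
yaw=(yx*2+yy)/3
R=np.array([[np.cos(yaw),-np.sin(yaw)],[np.sin(yaw),np.cos(yaw)]])
# clip tips in crop; camera ray to plane of box x=+-65
for s,t,px in [(1,1,(221,178)),(1,-1,(558,172)),(-1,-1,(552,383)),(-1,1,(203,393))]:
    o,d=ray("top",c(*px))
    for ang in np.arange(1.5,2.35,.1):
        h=np.array([*(C[:2]+R@[s*65e-3,t*80e-3]),.103]); tip=h+np.array([*(R@[0,-t*56e-3*np.cos(ang)]),56e-3*np.sin(ang)])
        print(s,t,round(ang,2),proj("top",tip)[0].round(1),"obs",np.round(c(*px),1), proj("scene",tip)[0].round(1)) if round(ang*10)%2==1 else 0
E
```

```text
[[ 0.6251  0.0136  0.095 ]
 [ 0.6297 -0.1276  0.095 ]
 [ 0.4301 -0.1339  0.095 ]
 [ 0.4251  0.0064  0.095 ]]
C [ 0.52749547 -0.06038002  0.095     ]
len 0.20019600996562104 0.19967431795050442 0.14128930102859305 0.14042103231786193
yaw 0.03378826180010185 0.03388569627594408
1 1 1.5 [311.5 174.8] obs [303.8 175.2] [318.4 189.5]
1 1 1.7 [307.7 174.8] obs [303.8 175.2] [321.9 190.4]
1 1 1.9 [304.1 175.1] obs [303.8 175.2] [325.3 191.7]
1 1 2.1 [300.8 175.5] obs [303.8 175.2] [328.4 193.6]
1 1 2.3 [298.  175.9] obs [303.8 175.2] [331.2 195.8]
1 -1 1.5 [362.3 173.7] obs [371.2 174. ] [272.2 179.7]
1 -1 1.7 [366.  173.7] obs [371.2 174. ] [268.9 179. ]
1 -1 1.9 [369.6 173.8] obs [371.2 174. ] [265.8 179. ]
1 -1 2.1 [372.7 174. ] obs [371.2 174. ] [262.9 179.5]
1 -1 2.3 [375.5 174.4] obs [371.2 174. ] [260.4 180.6]
-1 -1 1.5 [363.8 217.1] obs [370.  216.2] [286.8 157.1]
-1 -1 1.7 [367.6 217. ] obs [370.  216.2] [283.7 156.5]
-1 -1 1.9 [371.2 217. ] obs [370.  216.2] [280.7 156.5]
-1 -1 2.1 [374.4 217.1] obs [370.  216.2] [278.  157.1]
-1 -1 2.3 [377.2 217.2] obs [370.  216.2] [275.6 158.2]
-1 1 1.5 [312.1 218.1] obs [300.2 218.2] [330.1 165.7]
-1 1 1.7 [308.3 218.2] obs [300.2 218.2] [333.3 166.4]
-1 1 1.9 [304.7 218.4] obs [300.2 218.2] [336.5 167.7]
-1 1 2.1 [301.3 218.6] obs [300.2 218.2] [339.4 169.4]
-1 1 2.3 [298.4 218.8] obs [300.2 218.2] [341.9 171.5]
```

Run:
```python
import cv2
s=cv2.imread("pics/scene0.png")
cv2.imwrite("pics/sc.png",cv2.resize(s[140:240,250:350],None,fx=6,fy=6,interpolation=cv2.INTER_CUBIC))
```

```text
(no output)
```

View pics/sc.png

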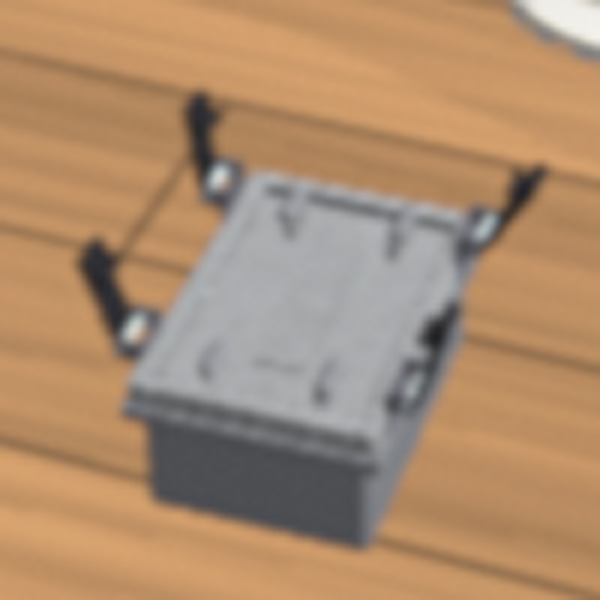

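Lid size checks out at 200 × 141 mm. Its centre is (0.5275, -0.0604) with yaw 0.034, and the clips stand at about 1.75–2.1 rad. Order: d, b, c, a. Next, a helper to express a box-frame target as tool offsets.

```bash
cat >> h.py <<'E'
from scipy.spatial.transform import Rotation as Ro
C=np.array([.5275,-.0604]);YAW=.034
RB=Ro.from_euler("z",YAW); RT=RB*Ro.from_rotvec([0,np.pi,0])   # tool x=-box x, y=box y, z down
def go(bx,by,ztip):
    s=arm.sense();R=Ro.from_rotvec(s["ee_rot"])
    t=np.array([*(C+RB.as_matrix()[:2,:2]@[bx,by]),ztip+arm.nose_length])
    print("t",round(s["t"],2),"offset cm",(R.inv().apply(t-s["position"])*100).round(2),"rot",(R.inv()*RT).as_rotvec().round(3),"F",s["force"].round(1))
def where():
    s=arm.sense();b=RB.inv().apply(s["position"]-[*C,0])*1000
    print("t",round(s["t"],2),"box mm",b[:2].round(1),"tipz",round(b[2]-11,1),"F",s["force"].round(1),"gap",round(s["finger_gap"],2),"rot",(Ro.from_rotvec(s["ee_rot"]).inv()*RT).as_rotvec().round(3))
E
python3 -c "
from h import *
go(-.065,.135,.2)"
```

```text
t 0.3 offset cm [-42.96 -42.56   3.12] rot [-0.001 -0.    -0.263] F [ 0.2  0.  -0.2]
```

play_rows(
  moves=[
    {"offset":[-2.5,-4.2,0],"rot":[0,0,0],"hand":8},
    {"offset":[-2.5,-4.2,0],"rot":[0,0,-0.13],"hand":0},
    {"offset":[-2.5,-4.2,0],"rot":[0,0,-0.133],"hand":0},
    {"offset":[-2.5,-4.2,0],"rot":[0,0,0],"hand":0},
    {"offset":[-2.5,-4.2,0],"rot":[0,0,0],"hand":0},
    {"offset":[-2.5,-4.2,0],"rot":[0,0,0],"hand":0},
    {"offset":[-2.5,-4.2,0],"rot":[0,0,0],"hand":0},
    {"offset":[-2.5,-4.2,0],"rot":[0,0,0],"hand":0},
  ],
  newtons=20,
)

```text
t: 1.1
position: [0.3191, 0.2396, 0.2425]
ee_rot: [-0.055, 3.14, 0.001]
force: [0.6, 0.8, 0.1]
finger_gap: 0.002
```

```bash
python3 -c "
from h import *
where();go(-.065,.135,.2)"
```

```text
t 1.1 box mm [-198.1  306.9] tipz 231.5 F [0.6 0.8 0.1] gap 0.0 rot [0.001 0.001 0.001]
t 1.1 offset cm [-13.3  -17.21   3.15] rot [0.001 0.001 0.001] F [0.6 0.8 0.1]
```

play_rows(
  moves=[
    {"offset":[-3.0,-3.8,0],"rot":[0,0,0],"hand":0},
    {"offset":[-3.0,-3.8,0],"rot":[0,0,0],"hand":0},
    {"offset":[-3.0,-3.8,0],"rot":[0,0,0],"hand":0},
    {"offset":[-3.0,-3.8,0.5],"rot":[0,0,0],"hand":0},
    {"offset":[-1.3,-2.0,1.0],"rot":[0,0,0],"hand":0},
    {"offset":[0,0,0],"rot":[0,0,0],"hand":0},
    {"offset":[0,0,0],"rot":[0,0,0],"hand":0},
  ],
)

```text
t: 1.8
position: [0.4572, 0.0738, 0.227]
ee_rot: [0.052, -3.14, -0.001]
force: [-0.5, -0.3, 0.5]
finger_gap: 0.001
```

```bash
python3 -c "
from h import *
where();go(-.065,.135,.136)
im=arm.get_image('wrist');s=arm.get_image('scene')
cv2.imwrite('pics/w1.png',np.hstack([im[:,:,::-1],cv2.resize(s[90:240,230:390],None,fx=2.667,fy=2.667)[:,:,::-1]])[:, :]) 
import cv2 as c;i=c.imread('pics/w1.png');c.imwrite('pics/w1.png',c.resize(i,(800,int(800*i.shape[0]/i.shape[1]))))"
```

```text
t 1.8 box mm [-65.7 136.5] tipz 216.0 F [-0.5 -0.3  0.5] gap 0.0 rot [ 0.    -0.001 -0.001]
t 1.8 offset cm [-0.08 -0.16  8.  ] rot [ 0.    -0.001 -0.001] F [-0.5 -0.3  0.5]
```

View pics/w1.png

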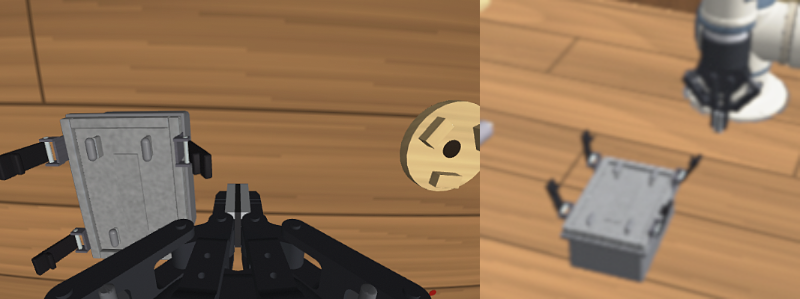

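The wrist view shows the closed fingers just outside the +y side of the box, clear of everything. Next: descend outside clip d and sweep inward.

play_rows(
  moves=[
    {"offset":[0,0,4],"rot":[0,0,0],"hand":0},
    {"offset":[0,0,4],"rot":[0,0,0],"hand":0},
    {"offset":[-0.1,-1.0,0],"rot":[0,0,0],"hand":0},
    {"offset":[0,-1,0],"rot":[0,0,0],"hand":0},
    {"offset":[0,-1,0],"rot":[0,0,0],"hand":0},
    {"offset":[0,-1,0],"rot":[0,0,0],"hand":0},
    {"offset":[0,-1,0],"rot":[0,0,0],"hand":0},
    {"offset":[0,-1,0],"rot":[0,0,0],"hand":0},
  ],
)

```text
t: 2.7
position: [0.4611, 0.0134, 0.1484]
ee_rot: [-0.053, 3.139, 0.001]
force: [0.3, 4.1, 0.3]
finger_gap: 0.006
```

```bash
python3 -c "
from h import *
where()
i=arm.get_image('wrist')[:,:,::-1];s=arm.get_image('scene')[130:240,240:350,::-1]
cv2.imwrite('pics/w2.png',np.hstack([cv2.resize(i,(480,300)),cv2.resize(s,(300,300),interpolation=2)]))"
```

```text
t 2.7 box mm [-63.9  76. ] tipz 137.4 F [0.3 4.1 0.3] gap 0.01 rot [0.001 0.002 0.   ]
```

View pics/w2.png

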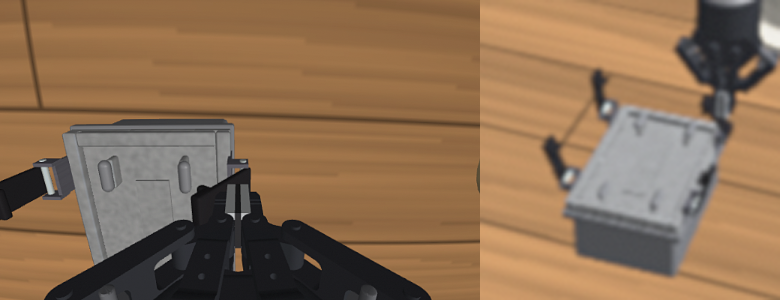

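Clip d is being pushed past upright, with a 4 N reaction in +y. I'll continue inward.

play_rows(
  moves=[
    {"offset":[0,-0.6,0],"rot":[0,0,0],"hand":0},
    {"offset":[0,-0.6,0],"rot":[0,0,0],"hand":0},
    {"offset":[0,-0.6,0],"rot":[0,0,0],"hand":0},
    {"offset":[0,-0.6,0],"rot":[0,0,0],"hand":0},
    {"offset":[0,-0.6,0],"rot":[0,0,0],"hand":0},
    {"offset":[0,-0.6,0],"rot":[0,0,0],"hand":0},
    {"offset":[0,-0.6,0],"rot":[0,0,0],"hand":0},
    {"offset":[0,-0.6,0],"rot":[0,0,0],"hand":0},
  ],
)

```text
t: 3.6
position: [0.4621, -0.0346, 0.1472]
ee_rot: [0.053, -3.141, 0.001]
force: [-0.9, -0.2, 1.0]
finger_gap: 0.001
```

```bash
python3 -c "
from h import *
where()"
```

```text
t 3.6 box mm [-64.5  28. ] tipz 136.2 F [-0.9 -0.2  1. ] gap 0.0 rot [-0. -0. -0.]
```

play_rows(
  moves=[
    {"offset":[0,0,0.3],"rot":[0,0,0],"hand":0},
    {"offset":[0,0,0.2],"rot":[0,0,0],"hand":0},
    {"offset":[0,0,0.2],"rot":[0,0,0],"hand":0},
    {"offset":[0,0,0],"rot":[0,0,0],"hand":0},
  ],
)

```text
t: 4.0
position: [0.4621, -0.034, 0.1403]
ee_rot: [-0.054, 3.141, -0.001]
force: [-0.1, -1.9, 0.9]
finger_gap: 0.001
```

play_rows(
  moves=[
    {"offset":[0,0,0.1],"rot":[0,0,0],"hand":0},
    {"offset":[0,0,0.1],"rot":[0,0,0],"hand":0},
    {"offset":[0,0,0],"rot":[0,0,0],"hand":0},
  ],
)

```text
t: 4.3
position: [0.4623, -0.0342, 0.1391]
ee_rot: [-0.054, 3.14, -0.002]
force: [-1.0, -2.0, 4.6]
finger_gap: -0.001
```

play_rows(
  moves=[
    {"offset":[0,0,0.1],"rot":[0,0,0],"hand":0},
    {"offset":[0,0,0.1],"rot":[0,0,0],"hand":0},
    {"offset":[0,0,0],"rot":[0,0,0],"hand":0},
  ],
)

```text
t: 4.6
position: [0.4624, -0.0346, 0.1376]
ee_rot: [-0.053, 3.14, -0.003]
force: [-1.1, -4.6, 6.9]
finger_gap: -0.002
```

play_rows(
  moves=[
    {"offset":[0,0,0.1],"rot":[0,0,0],"hand":0},
    {"offset":[0,0,0.1],"rot":[0,0,0],"hand":0},
    {"offset":[0,0,0],"rot":[0,0,0],"hand":0},
  ],
)

```text
t: 4.9
position: [0.4624, -0.035, 0.1357]
ee_rot: [-0.052, 3.139, -0.004]
force: [-2.0, -5.5, 7.3]
finger_gap: -0.002
```

play_rows(
  moves=[
    {"offset":[0,-0.1,0.1],"rot":[0,0,0],"hand":0},
    {"offset":[0,0,0.1],"rot":[0,0,0],"hand":0},
    {"offset":[0,0,0],"rot":[0,0,0],"hand":0},
  ],
)

```text
t: 5.2
position: [0.4624, -0.0354, 0.1331]
ee_rot: [-0.053, 3.14, -0.002]
force: [0.3, -3.1, 3.8]
finger_gap: 0.003
```

play_rows(
  moves=[
    {"offset":[0,-0.1,0.1],"rot":[0,0,0],"hand":0},
    {"offset":[0,0,0.1],"rot":[0,0,0],"hand":0},
    {"offset":[0,0,0],"rot":[0,0,0],"hand":0},
  ],
)

```text
t: 5.5
position: [0.4618, -0.0354, 0.1294]
ee_rot: [0.054, -3.14, -0.002]
force: [-0.1, -0.1, 0.3]
finger_gap: -0.0
```

play_rows(
  moves=[
    {"offset":[0,0,0.1],"rot":[0,0,0],"hand":0},
    {"offset":[0,0,0.1],"rot":[0,0,0],"hand":0},
    {"offset":[0,0,0],"rot":[0,0,0],"hand":0},
  ],
)

```text
t: 5.8
position: [0.4619, -0.0357, 0.1277]
ee_rot: [0.054, -3.14, -0.001]
force: [-0.1, -0.7, 1.3]
finger_gap: 0.002
```

play_rows(
  moves=[
    {"offset":[0,0,0.1],"rot":[0,0,0],"hand":0},
    {"offset":[0,0,0.1],"rot":[0,0,0],"hand":0},
    {"offset":[0,0,0],"rot":[0,0,0],"hand":0},
  ],
)

```text
t: 6.1
position: [0.4622, -0.0358, 0.1269]
ee_rot: [-0.054, 3.141, 0.0]
force: [-1.4, -0.2, 4.1]
finger_gap: 0.001
```

play_rows(
  moves=[
    {"offset":[0,0,0.1],"rot":[0,0,0],"hand":0},
    {"offset":[0,0,0.0],"rot":[0,0,0],"hand":0},
  ],
)

```text
t: 6.3
position: [0.4623, -0.0359, 0.1265]
ee_rot: [-0.054, 3.14, -0.0]
force: [-2.3, 0.4, 7.2]
finger_gap: 0.002
```

```bash
python3 -c "
from h import *
where()"
```

```text
t 6.3 box mm [-64.3  26.7] tipz 115.5 F [-2.3  0.4  7.2] gap 0.0 rot [-0.     0.001  0.   ]
```

play_rows(
  moves=[
    {"offset":[0,0,0.1],"rot":[0,0,0],"hand":0},
    {"offset":[0,0,0.1],"rot":[0,0,0],"hand":0},
    {"offset":[0,0,0],"rot":[0,0,0],"hand":0},
  ],
)

```text
t: 6.6
position: [0.4625, -0.0359, 0.1258]
ee_rot: [-0.054, 3.139, -0.001]
force: [-6.3, 0.5, 12.4]
finger_gap: -0.001
```

play_rows(
  moves=[
    {"offset":[0,0,-1],"rot":[0,0,0],"hand":0},
    {"offset":[0,0,-4],"rot":[0,0,0],"hand":0},
    {"offset":[1,3,-4],"rot":[0,0,0],"hand":0},
    {"offset":[2,4,0],"rot":[0,0,0],"hand":0},
    {"offset":[0,0,0],"rot":[0,0,0],"hand":0},
  ],
)

```text
t: 7.1
position: [0.4293, 0.0356, 0.2146]
ee_rot: [-0.06, 3.138, 0.003]
force: [0.4, -0.2, 0.2]
finger_gap: 0.004
```

```bash
python3 -c "
from h import *
where()
i=arm.get_image('wrist')[:,:,::-1];s=arm.get_image('scene')[130:240,240:350,::-1]
cv2.imwrite('pics/w3.png',np.hstack([cv2.resize(i,(480,300)),cv2.resize(s,(300,300),interpolation=2)]))
go(.065,-.135,.21)"
```

```text
t 7.1 box mm [-94.9  99.3] tipz 203.6 F [ 0.4 -0.2  0.2] gap 0.0 rot [0.002 0.004 0.004]
t 7.2 offset cm [-15.89 -23.2   -0.82] rot [-0.     0.001  0.002] F [ 0.2 -0.1 -0.3]
```

View pics/w3.png

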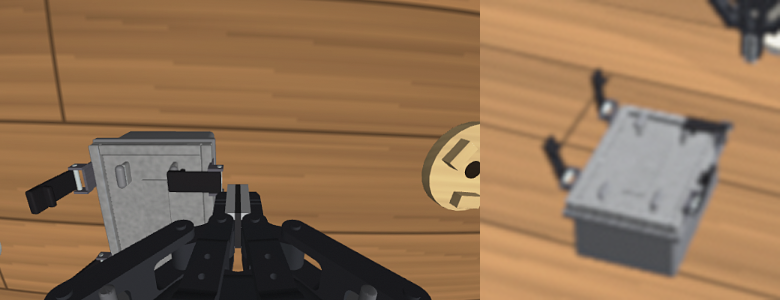

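Clip d lies shut over the rim: it snapped, and the hard stop held at 12 N. Next is the diagonal one, clip b.

play_rows(
  moves=[
    {"offset":[-2.7,-3.9,-0.2],"rot":[0,0,0],"hand":0},
    {"offset":[-2.7,-3.9,-0.2],"rot":[0,0,0],"hand":0},
    {"offset":[-2.7,-3.9,0],"rot":[0,0,0],"hand":0},
    {"offset":[-2.7,-3.9,0],"rot":[0,0,0],"hand":0},
    {"offset":[-2.7,-3.9,0],"rot":[0,0,0],"hand":0},
    {"offset":[-2.4,-3.7,0],"rot":[0,0,0],"hand":0},
    {"offset":[0,0,0],"rot":[0,0,0],"hand":0},
    {"offset":[0,0,0],"rot":[0,0,0],"hand":0},
  ],
)

```text
t: 8.0
position: [0.5965, -0.1959, 0.2136]
ee_rot: [0.049, -3.137, -0.003]
force: [0.0, 0.2, -0.3]
finger_gap: 0.002
```

```bash
python3 -c "
from h import *
where();go(.065,-.135,.136)"
```

```text
t 8.0 box mm [  64.4 -137.7] tipz 202.6 F [ 0.   0.2 -0.3] gap 0.0 rot [ 0.002 -0.004 -0.003]
t 8.0 offset cm [-0.09  0.26  6.66] rot [ 0.002 -0.004 -0.003] F [ 0.   0.2 -0.3]
```

play_rows(
  moves=[
    {"offset":[0,0,3.3],"rot":[0,0,0],"hand":0},
    {"offset":[0,0,3.3],"rot":[0,0,0],"hand":0},
    {"offset":[0,0.9,0],"rot":[0,0,0],"hand":0},
    {"offset":[0,0.9,0],"rot":[0,0,0],"hand":0},
    {"offset":[0,0.9,0],"rot":[0,0,0],"hand":0},
    {"offset":[0,0.9,0],"rot":[0,0,0],"hand":0},
    {"offset":[0,0.9,0],"rot":[0,0,0],"hand":0},
    {"offset":[0,0.9,0],"rot":[0,0,0],"hand":0},
  ],
)

```text
t: 8.8
position: [0.5956, -0.1391, 0.1518]
ee_rot: [-0.054, 3.139, -0.001]
force: [0.6, -1.0, 0.7]
finger_gap: -0.001
```

play_rows(
  moves=[
    {"offset":[0,0.7,0],"rot":[0,0,0],"hand":0},
    {"offset":[0,0.7,0],"rot":[0,0,0],"hand":0},
    {"offset":[0,0.7,0],"rot":[0,0,0],"hand":0},
    {"offset":[0,0.7,0],"rot":[0,0,0],"hand":0},
    {"offset":[0,0.7,0],"rot":[0,0,0],"hand":0},
    {"offset":[0,0.7,0],"rot":[0,0,0],"hand":0},
    {"offset":[0,0.7,0],"rot":[0,0,0],"hand":0},
    {"offset":[0,0.6,0],"rot":[0,0,0],"hand":0},
  ],
)

```text
t: 9.6
position: [0.593, -0.0842, 0.1504]
ee_rot: [0.054, -3.141, -0.001]
force: [0.1, 0.1, -0.4]
finger_gap: 0.002
```

```bash
python3 -c "
from h import *
where()"
```

```text
t 9.6 box mm [ 64.7 -26. ] tipz 139.4 F [ 0.1  0.1 -0.4] gap 0.0 rot [ 0.    -0.     0.001]
```

play_rows(
  moves=[
    {"offset":[0,0,0.2],"rot":[0,0,0],"hand":0},
    {"offset":[0,0,0.2],"rot":[0,0,0],"hand":0},
    {"offset":[0,0,0.2],"rot":[0,0,0],"hand":0},
    {"offset":[0,0,0.2],"rot":[0,0,0],"hand":0},
    {"offset":[0,0,0],"rot":[0,0,0],"hand":0},
  ],
)

```text
t: 10.1
position: [0.5929, -0.0852, 0.142]
ee_rot: [0.053, -3.141, -0.0]
force: [0.4, -0.4, -0.3]
finger_gap: -0.0
```

play_rows(
  moves=[
    {"offset":[0,0,0.1],"rot":[0,0,0],"hand":0},
    {"offset":[0,0,0.1],"rot":[0,0,0],"hand":0},
    {"offset":[0,0,0.1],"rot":[0,0,0],"hand":0},
    {"offset":[0,0,0],"rot":[0,0,0],"hand":0},
  ],
)

```text
t: 10.5
position: [0.5932, -0.0842, 0.1401]
ee_rot: [-0.055, 3.14, 0.002]
force: [-1.4, 5.0, 3.7]
finger_gap: -0.001
```

play_rows(
  moves=[
    {"offset":[0,0,0.1],"rot":[0,0,0],"hand":0},
    {"offset":[0,0,0.1],"rot":[0,0,0],"hand":0},
    {"offset":[0,0,0],"rot":[0,0,0],"hand":0},
  ],
)

```text
t: 10.8
position: [0.5933, -0.0832, 0.1387]
ee_rot: [-0.056, 3.14, 0.004]
force: [-2.0, 7.8, 8.1]
finger_gap: 0.002
```

play_rows(
  moves=[
    {"offset":[0,0,0.1],"rot":[0,0,0],"hand":0},
    {"offset":[0,0,0.1],"rot":[0,0,0],"hand":0},
    {"offset":[0,0,0],"rot":[0,0,0],"hand":0},
  ],
)

```text
t: 11.1
position: [0.5933, -0.0823, 0.1372]
ee_rot: [-0.057, 3.14, 0.007]
force: [-4.2, 11.7, 8.8]
finger_gap: 0.002
```

play_rows(
  moves=[
    {"offset":[0,0.2,0],"rot":[0,0,0],"hand":0},
    {"offset":[0,0.2,0],"rot":[0,0,0],"hand":0},
    {"offset":[0,0,0],"rot":[0,0,0],"hand":0},
  ],
)

```text
t: 11.4
position: [0.593, -0.0806, 0.1355]
ee_rot: [-0.055, 3.141, 0.001]
force: [-1.4, 4.9, 3.3]
finger_gap: -0.001
```

play_rows(
  moves=[
    {"offset":[0,0.1,0.1],"rot":[0,0,0],"hand":0},
    {"offset":[0,0,0.1],"rot":[0,0,0],"hand":0},
    {"offset":[0,0,0],"rot":[0,0,0],"hand":0},
  ],
)

```text
t: 11.7
position: [0.593, -0.0793, 0.1335]
ee_rot: [-0.055, 3.141, 0.002]
force: [-1.2, 5.4, 3.5]
finger_gap: 0.002
```

play_rows(
  moves=[
    {"offset":[0,0,0.1],"rot":[0,0,0],"hand":0},
    {"offset":[0,0,0.1],"rot":[0,0,0],"hand":0},
    {"offset":[0,0,0],"rot":[0,0,0],"hand":0},
  ],
)

```text
t: 12.0
position: [0.593, -0.0784, 0.1318]
ee_rot: [-0.056, 3.141, 0.005]
force: [-2.2, 8.6, 5.0]
finger_gap: -0.004
```

Lateral force is high, which suggests I'm pressing on the very edge of the tab (finger centre about 60 mm from the hinge). I'll lift, shift outward to about 48 mm and press again.

play_rows(
  moves=[
    {"offset":[0,0,-1],"rot":[0,0,0],"hand":0},
    {"offset":[0,0,-1],"rot":[0,0,0],"hand":0},
    {"offset":[0,0,0],"rot":[0,0,0],"hand":0},
  ],
)

```text
t: 12.3
position: [0.5937, -0.081, 0.1534]
ee_rot: [-0.052, 3.138, -0.003]
force: [-0.1, 0.9, 0.2]
finger_gap: -0.001
```

```bash
python3 -c "
from h import *
where();go(.065,-.032,.135)
i=arm.get_image('wrist')[:,:,::-1];s=arm.get_image('scene')[130:240,240:350,::-1]
cv2.imwrite('pics/w4.png',np.hstack([cv2.resize(i,(480,300)),cv2.resize(s,(300,300),interpolation=2)]))"
```

```text
t 12.3 box mm [ 65.5 -22.8] tipz 142.4 F [-0.1  0.9  0.2] gap -0.0 rot [-0.002  0.003 -0.001]
t 12.3 offset cm [ 0.05 -0.91  0.75] rot [-0.002  0.003 -0.001] F [-0.1  0.9  0.2]
```

View pics/w4.png

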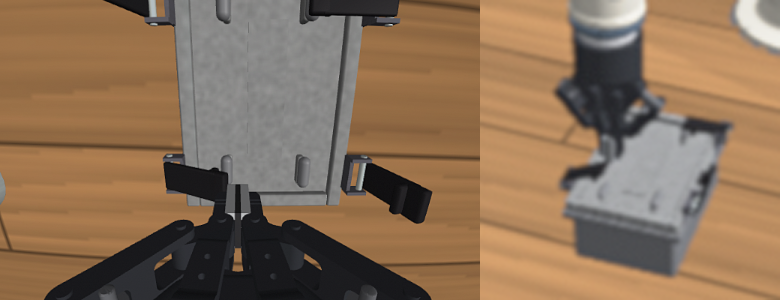

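Clip b is partly closed, with the fingertip right at its free end. Shifting outward.

play_rows(
  moves=[
    {"offset":[0,-0.5,0],"rot":[0,0,0],"hand":0},
    {"offset":[0,-0.5,0],"rot":[0,0,0],"hand":0},
    {"offset":[0,0,0.3],"rot":[0,0,0],"hand":0},
    {"offset":[0,0,0.3],"rot":[0,0,0],"hand":0},
    {"offset":[0,0,0.3],"rot":[0,0,0],"hand":0},
    {"offset":[0,0,0.1],"rot":[0,0,0],"hand":0},
    {"offset":[0,0,0],"rot":[0,0,0],"hand":0},
  ],
)

```text
t: 13.1
position: [0.5932, -0.0898, 0.1412]
ee_rot: [0.054, -3.141, -0.0]
force: [-0.1, -0.1, 0.2]
finger_gap: 0.001
```

play_rows(
  moves=[
    {"offset":[0,0,0.1],"rot":[0,0,0],"hand":0},
    {"offset":[0,0,0.1],"rot":[0,0,0],"hand":0},
    {"offset":[0,0,0],"rot":[0,0,0],"hand":0},
  ],
)

```text
t: 13.4
position: [0.5933, -0.0899, 0.1396]
ee_rot: [-0.054, 3.141, 0.0]
force: [0.9, 1.7, 0.9]
finger_gap: 0.001
```

play_rows(
  moves=[
    {"offset":[0,0,0.1],"rot":[0,0,0],"hand":0},
    {"offset":[0,0,0.1],"rot":[0,0,0],"hand":0},
    {"offset":[0,0,0],"rot":[0,0,0],"hand":0},
  ],
)

```text
t: 13.7
position: [0.5932, -0.09, 0.1373]
ee_rot: [0.054, -3.141, 0.0]
force: [-0.3, 0.1, 0.7]
finger_gap: 0.001
```

```bash
python3 -c "
from h import *
where()"
```

```text
t 13.7 box mm [ 64.7 -31.9] tipz 126.3 F [-0.3  0.1  0.7] gap 0.0 rot [-0. -0.  0.]
```

play_rows(
  moves=[
    {"offset":[0,0,0.1],"rot":[0,0,0],"hand":0},
    {"offset":[0,0,0.1],"rot":[0,0,0],"hand":0},
    {"offset":[0,0,0],"rot":[0,0,0],"hand":0},
  ],
)

```text
t: 14.0
position: [0.5932, -0.0901, 0.1352]
ee_rot: [0.054, -3.141, 0.0]
force: [-0.2, 0.1, 1.1]
finger_gap: 0.0
```

play_rows(
  moves=[
    {"offset":[0,0,0.1],"rot":[0,0,0],"hand":0},
    {"offset":[0,0,0.1],"rot":[0,0,0],"hand":0},
    {"offset":[0,0,0],"rot":[0,0,0],"hand":0},
  ],
)

```text
t: 14.3
position: [0.5932, -0.09, 0.1332]
ee_rot: [0.054, -3.141, -0.0]
force: [-0.1, 1.1, 0.5]
finger_gap: -0.003
```

play_rows(
  moves=[
    {"offset":[0,0,0.1],"rot":[0,0,0],"hand":0},
    {"offset":[0,0,0.1],"rot":[0,0,0],"hand":0},
    {"offset":[0,0,0],"rot":[0,0,0],"hand":0},
  ],
)

```text
t: 14.6
position: [0.5932, -0.09, 0.1313]
ee_rot: [0.054, -3.141, 0.0]
force: [-0.4, 0.7, 0.5]
finger_gap: 0.001
```

play_rows(
  moves=[
    {"offset":[0,0,0.1],"rot":[0,0,0],"hand":0},
    {"offset":[0,0,0.1],"rot":[0,0,0],"hand":0},
    {"offset":[0,0,0],"rot":[0,0,0],"hand":0},
  ],
)

```text
t: 14.9
position: [0.5933, -0.0899, 0.1296]
ee_rot: [-0.054, 3.141, 0.0]
force: [0.6, 0.5, 1.4]
finger_gap: 0.005
```

play_rows(
  moves=[
    {"offset":[0,0,0.1],"rot":[0,0,0],"hand":0},
    {"offset":[0,0,0.1],"rot":[0,0,0],"hand":0},
    {"offset":[0,0,0],"rot":[0,0,0],"hand":0},
  ],
)

```text
t: 15.2
position: [0.5934, -0.0896, 0.1283]
ee_rot: [-0.054, 3.14, 0.001]
force: [-1.3, 2.7, 5.1]
finger_gap: -0.003
```

play_rows(
  moves=[
    {"offset":[0,0,0.1],"rot":[0,0,0],"hand":0},
    {"offset":[0,0,0.1],"rot":[0,0,0],"hand":0},
    {"offset":[0,0,0],"rot":[0,0,0],"hand":0},
  ],
)

```text
t: 15.5
position: [0.5935, -0.0893, 0.1269]
ee_rot: [-0.055, 3.14, 0.002]
force: [-2.4, 3.2, 7.1]
finger_gap: -0.004
```

play_rows(
  moves=[
    {"offset":[0,0,0.1],"rot":[0,0,0],"hand":0},
    {"offset":[0,0,0.1],"rot":[0,0,0],"hand":0},
    {"offset":[0,0,0],"rot":[0,0,0],"hand":0},
  ],
)

```text
t: 15.8
position: [0.5935, -0.0888, 0.125]
ee_rot: [-0.055, 3.14, 0.003]
force: [-2.9, 5.2, 7.6]
finger_gap: 0.003
```

play_rows(
  moves=[
    {"offset":[0,0.1,0.1],"rot":[0,0,0],"hand":0},
    {"offset":[0,0,0.1],"rot":[0,0,0],"hand":0},
    {"offset":[0,0,0],"rot":[0,0,0],"hand":0},
  ],
)

```text
t: 16.1
position: [0.5934, -0.0882, 0.1224]
ee_rot: [-0.055, 3.14, 0.002]
force: [-1.3, 3.7, 6.0]
finger_gap: 0.003
```

play_rows(
  moves=[
    {"offset":[0,0.1,0.1],"rot":[0,0,0],"hand":0},
    {"offset":[0,0,0.1],"rot":[0,0,0],"hand":0},
    {"offset":[0,0,0],"rot":[0,0,0],"hand":0},
  ],
)

```text
t: 16.4
position: [0.5931, -0.0882, 0.119]
ee_rot: [0.054, -3.141, 0.0]
force: [-0.3, 0.9, 0.1]
finger_gap: 0.002
```

play_rows(
  moves=[
    {"offset":[0,0,0.1],"rot":[0,0,0],"hand":0},
    {"offset":[0,0,0.1],"rot":[0,0,0],"hand":0},
    {"offset":[0,0,0],"rot":[0,0,0],"hand":0},
  ],
)

```text
t: 16.7
position: [0.5929, -0.0882, 0.1167]
ee_rot: [0.053, -3.14, 0.0]
force: [-0.1, -0.0, -0.2]
finger_gap: 0.002
```

play_rows(
  moves=[
    {"offset":[0,0,0.1],"rot":[0,0,0],"hand":0},
    {"offset":[0,0,0.1],"rot":[0,0,0],"hand":0},
    {"offset":[0,0,0],"rot":[0,0,0],"hand":0},
  ],
)

```text
t: 17.0
position: [0.5932, -0.0881, 0.1161]
ee_rot: [-0.054, 3.141, -0.001]
force: [-1.5, 0.6, 2.9]
finger_gap: 0.0
```

play_rows(
  moves=[
    {"offset":[0,0,0.1],"rot":[0,0,0],"hand":0},
    {"offset":[0,0,0.1],"rot":[0,0,0],"hand":0},
    {"offset":[0,0,0],"rot":[0,0,0],"hand":0},
  ],
)

```text
t: 17.3
position: [0.5934, -0.0881, 0.1155]
ee_rot: [-0.054, 3.14, -0.001]
force: [-3.8, 1.0, 9.3]
finger_gap: 0.0
```

play_rows(
  moves=[
    {"offset":[0,0,0.1],"rot":[0,0,0],"hand":0},
    {"offset":[0,0,0.05],"rot":[0,0,0],"hand":0},
    {"offset":[0,0,0],"rot":[0,0,0],"hand":0},
  ],
)

```text
t: 17.6
position: [0.5935, -0.0881, 0.1151]
ee_rot: [-0.054, 3.139, -0.001]
force: [-6.0, 0.6, 13.1]
finger_gap: -0.003
```

```bash
python3 -c "
from h import *
where();go(.065,-.032,.135)"
```

```text
t 17.6 box mm [ 65.  -29.9] tipz 104.1 F [-6.   0.6 13.1] gap -0.0 rot [-0.001  0.003  0.   ]
t 17.6 offset cm [-0.   -0.21 -3.09] rot [-0.001  0.003  0.   ] F [-6.   0.6 13.1]
```

Clip b snapped and its hard stop held. Now clip c.

play_rows(
  moves=[
    {"offset":[0,0,-0.6],"rot":[0,0,0],"hand":0},
    {"offset":[0,0,-4.5],"rot":[0,0,0],"hand":0},
    {"offset":[0,0,-4.5],"rot":[0,0,0],"hand":0},
    {"offset":[3.3,-2.7,0],"rot":[0,0,0],"hand":0},
    {"offset":[3.3,-2.7,0],"rot":[0,0,0],"hand":0},
    {"offset":[3.3,-2.7,0],"rot":[0,0,0],"hand":0},
    {"offset":[3.1,-2.6,0],"rot":[0,0,0],"hand":0},
    {"offset":[0,0,0],"rot":[0,0,0],"hand":0},
  ],
)

```text
t: 18.4
position: [0.4644, -0.2022, 0.208]
ee_rot: [0.046, -3.141, 0.002]
force: [0.8, 0.3, 0.1]
finger_gap: -0.0
```

```bash
python3 -c "
from h import *
where();go(-.065,-.135,.136)
i=arm.get_image('top')[140:260,260:420,::-1];cv2.imwrite('pics/t5.png',cv2.resize(i,None,fx=5,fy=5,interpolation=2))"
```

```text
t 18.4 box mm [ -67.9 -139.6] tipz 197.0 F [0.8 0.3 0.1] gap -0.0 rot [-0.002 -0.001 -0.004]
t 18.4 offset cm [-0.29  0.47  6.1 ] rot [-0.002 -0.001 -0.004] F [0.8 0.3 0.1]
```

View pics/t5.png

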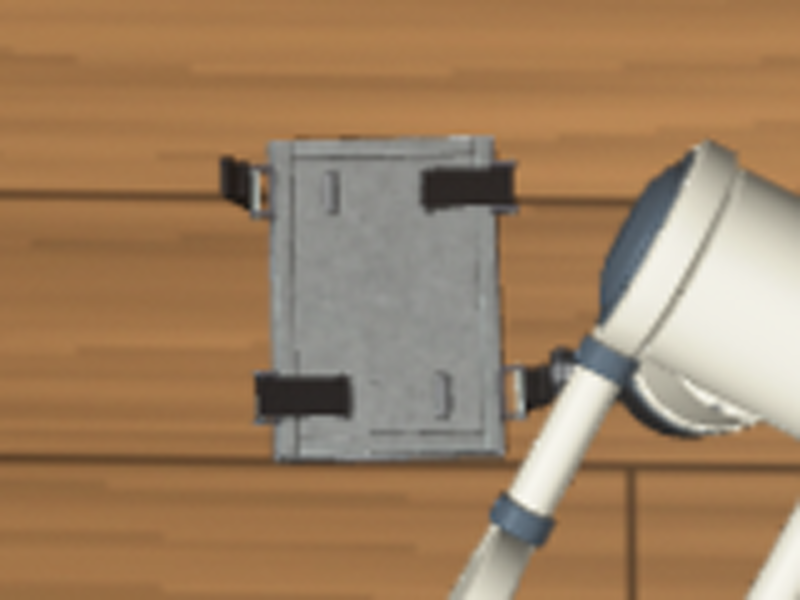

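The box hasn't moved (the lid corners sit at the same pixels) and d and b lie flat. Sweeping c.

play_rows(
  moves=[
    {"offset":[-0.1,0,3.0],"rot":[0,0,0],"hand":0},
    {"offset":[0,0,3.0],"rot":[0,0,0],"hand":0},
    {"offset":[0,0.9,0],"rot":[0,0,0],"hand":0},
    {"offset":[0,0.9,0],"rot":[0,0,0],"hand":0},
    {"offset":[0,0.9,0],"rot":[0,0,0],"hand":0},
    {"offset":[0,0.9,0],"rot":[0,0,0],"hand":0},
    {"offset":[0,0.9,0],"rot":[0,0,0],"hand":0},
    {"offset":[0,0.9,0],"rot":[0,0,0],"hand":0},
  ],
)

```text
t: 19.25
position: [0.4667, -0.145, 0.1492]
ee_rot: [-0.054, 3.139, -0.002]
force: [1.0, -2.7, -1.6]
finger_gap: -0.002
```

play_rows(
  moves=[
    {"offset":[0,0.7,0],"rot":[0,0,0],"hand":0},
    {"offset":[0,0.7,0],"rot":[0,0,0],"hand":0},
    {"offset":[0,0.7,0],"rot":[0,0,0],"hand":0},
    {"offset":[0,0.7,0],"rot":[0,0,0],"hand":0},
    {"offset":[0,0.7,0],"rot":[0,0,0],"hand":0},
    {"offset":[0,0.7,0],"rot":[0,0,0],"hand":0},
    {"offset":[0,0.7,0],"rot":[0,0,0],"hand":0},
    {"offset":[0,0,0],"rot":[0,0,0],"hand":0},
  ],
)

```text
t: 20.05
position: [0.4644, -0.0953, 0.1479]
ee_rot: [0.056, -3.141, -0.001]
force: [0.0, -0.2, -0.2]
finger_gap: 0.0
```

```bash
python3 -c "
from h import *
where();go(-.065,-.032,.130)"
```

```text
t 20.05 box mm [-64.3 -32.7] tipz 136.9 F [ 0.  -0.2 -0.2] gap 0.0 rot [ 0.001 -0.     0.001]
t 20.05 offset cm [0.07 0.07 0.69] rot [ 0.001 -0.     0.001] F [ 0.  -0.2 -0.2]
```

play_rows(
  moves=[
    {"offset":[0,0,0.15],"rot":[0,0,0],"hand":0},
    {"offset":[0,0,0.15],"rot":[0,0,0],"hand":0},
    {"offset":[0,0,0.15],"rot":[0,0,0],"hand":0},
    {"offset":[0,0,0.1],"rot":[0,0,0],"hand":0},
    {"offset":[0,0,0],"rot":[0,0,0],"hand":0},
  ],
)

```text
t: 20.55
position: [0.4643, -0.0966, 0.1421]
ee_rot: [0.053, -3.141, -0.0]
force: [0.7, 0.3, -1.0]
finger_gap: 0.001
```

play_rows(
  moves=[
    {"offset":[0,0,0.1],"rot":[0,0,0],"hand":0},
    {"offset":[0,0,0.1],"rot":[0,0,0],"hand":0},
    {"offset":[0,0,0.1],"rot":[0,0,0],"hand":0},
    {"offset":[0,0,0],"rot":[0,0,0],"hand":0},
  ],
)

```text
t: 20.95
position: [0.4643, -0.0964, 0.1393]
ee_rot: [0.054, -3.141, 0.0]
force: [0.7, -0.0, 0.7]
finger_gap: 0.001
```

play_rows(
  moves=[
    {"offset":[0,0,0.1],"rot":[0,0,0],"hand":0},
    {"offset":[0,0,0.1],"rot":[0,0,0],"hand":0},
    {"offset":[0,0,0],"rot":[0,0,0],"hand":0},
  ],
)

```text
t: 21.25
position: [0.4645, -0.0963, 0.138]
ee_rot: [-0.054, 3.14, 0.0]
force: [-1.1, 0.9, 3.2]
finger_gap: -0.001
```

play_rows(
  moves=[
    {"offset":[0,0,0.1],"rot":[0,0,0],"hand":0},
    {"offset":[0,0,0.1],"rot":[0,0,0],"hand":0},
    {"offset":[0,0,0],"rot":[0,0,0],"hand":0},
  ],
)

```text
t: 21.55
position: [0.4647, -0.0961, 0.1365]
ee_rot: [-0.054, 3.14, 0.001]
force: [-1.3, 3.8, 7.0]
finger_gap: -0.001
```

play_rows(
  moves=[
    {"offset":[0,0.1,0.1],"rot":[0,0,0],"hand":0},
    {"offset":[0,0,0.1],"rot":[0,0,0],"hand":0},
    {"offset":[0,0,0],"rot":[0,0,0],"hand":0},
  ],
)

```text
t: 21.85
position: [0.4647, -0.0955, 0.1346]
ee_rot: [-0.054, 3.14, -0.001]
force: [-2.4, 1.5, 7.3]
finger_gap: -0.003
```

play_rows(
  moves=[
    {"offset":[0,0.1,0.1],"rot":[0,0,0],"hand":0},
    {"offset":[0,0,0.1],"rot":[0,0,0],"hand":0},
    {"offset":[0,0,0],"rot":[0,0,0],"hand":0},
  ],
)

```text
t: 22.15
position: [0.4646, -0.0947, 0.1322]
ee_rot: [-0.053, 3.14, -0.001]
force: [-1.2, 0.3, 4.9]
finger_gap: -0.002
```

play_rows(
  moves=[
    {"offset":[0,0,0.1],"rot":[0,0,0],"hand":0},
    {"offset":[0,0,0.1],"rot":[0,0,0],"hand":0},
    {"offset":[0,0,0],"rot":[0,0,0],"hand":0},
  ],
)

```text
t: 22.45
position: [0.4644, -0.0943, 0.1293]
ee_rot: [-0.054, 3.141, 0.0]
force: [0.5, 0.3, 2.6]
finger_gap: 0.0
```

play_rows(
  moves=[
    {"offset":[0,0,0.1],"rot":[0,0,0],"hand":0},
    {"offset":[0,0,0.1],"rot":[0,0,0],"hand":0},
    {"offset":[0,0,0],"rot":[0,0,0],"hand":0},
  ],
)

```text
t: 22.75
position: [0.464, -0.0946, 0.1267]
ee_rot: [0.053, -3.14, 0.0]
force: [0.4, -0.4, 0.1]
finger_gap: 0.001
```

play_rows(
  moves=[
    {"offset":[0,0,0.1],"rot":[0,0,0],"hand":0},
    {"offset":[0,0,0.1],"rot":[0,0,0],"hand":0},
    {"offset":[0,0,0],"rot":[0,0,0],"hand":0},
  ],
)

```text
t: 23.05
position: [0.4643, -0.0945, 0.1255]
ee_rot: [0.054, -3.141, 0.0]
force: [-0.7, -1.2, 1.0]
finger_gap: -0.002
```

play_rows(
  moves=[
    {"offset":[0,0,0.1],"rot":[0,0,0],"hand":0},
    {"offset":[0,0,0.1],"rot":[0,0,0],"hand":0},
    {"offset":[0,0,0],"rot":[0,0,0],"hand":0},
  ],
)

```text
t: 23.35
position: [0.4645, -0.0945, 0.1249]
ee_rot: [-0.054, 3.14, -0.001]
force: [-3.9, -0.3, 7.1]
finger_gap: -0.004
```

play_rows(
  moves=[
    {"offset":[0,0,0.1],"rot":[0,0,0],"hand":0},
    {"offset":[0,0,0.05],"rot":[0,0,0],"hand":0},
    {"offset":[0,0,0],"rot":[0,0,0],"hand":0},
  ],
)

```text
t: 23.65
position: [0.4646, -0.0944, 0.1245]
ee_rot: [-0.054, 3.139, -0.001]
force: [-5.2, 1.4, 11.4]
finger_gap: 0.0
```

Clip c snapped and its hard stop held. Last is clip a.

play_rows(
  moves=[
    {"offset":[0,0,-0.6],"rot":[0,0,0],"hand":0},
    {"offset":[0,0,-4.2],"rot":[0,0,0],"hand":0},
    {"offset":[0,0,-4.2],"rot":[0,0,0],"hand":0},
    {"offset":[-3.2,3.6,0],"rot":[0,0,0],"hand":0},
    {"offset":[-3.2,3.6,0],"rot":[0,0,0],"hand":0},
    {"offset":[-3.2,3.6,0],"rot":[0,0,0],"hand":0},
    {"offset":[-3.2,3.6,0],"rot":[0,0,0],"hand":0},
    {"offset":[-0.2,2.4,0],"rot":[0,0,0],"hand":0},
  ],
)

```text
t: 24.45
position: [0.5904, 0.0805, 0.2093]
ee_rot: [0.056, -3.138, -0.001]
force: [-2.2, -0.2, -0.9]
finger_gap: -0.001
```

play_rows(
  moves=[
    {"offset":[0,0,0],"rot":[0,0,0],"hand":0},
    {"offset":[0,0,0],"rot":[0,0,0],"hand":0},
  ],
)

```text
t: 24.65
position: [0.5884, 0.0781, 0.2114]
ee_rot: [0.055, -3.14, 0.001]
force: [-0.0, -0.4, 0.3]
finger_gap: 0.001
```

```bash
python3 -c "
from h import *
where();go(.065,.135,.136)"
```

```text
t 24.65 box mm [ 65.6 136.3] tipz 200.4 F [-0.  -0.4  0.3] gap 0.0 rot [-0.001 -0.001  0.001]
t 24.65 offset cm [ 0.05 -0.13  6.44] rot [-0.001 -0.001  0.001] F [-0.  -0.4  0.3]
```

play_rows(
  moves=[
    {"offset":[0,0,3.2],"rot":[0,0,0],"hand":0},
    {"offset":[0,0,3.2],"rot":[0,0,0],"hand":0},
    {"offset":[0,-0.9,0],"rot":[0,0,0],"hand":0},
    {"offset":[0,-0.9,0],"rot":[0,0,0],"hand":0},
    {"offset":[0,-0.9,0],"rot":[0,0,0],"hand":0},
    {"offset":[0,-0.9,0],"rot":[0,0,0],"hand":0},
    {"offset":[0,-0.9,0],"rot":[0,0,0],"hand":0},
    {"offset":[0,-0.9,0],"rot":[0,0,0],"hand":0},
  ],
)

```text
t: 25.45
position: [0.591, 0.0232, 0.1492]
ee_rot: [-0.054, 3.139, 0.001]
force: [0.6, 2.7, -0.1]
finger_gap: 0.001
```

play_rows(
  moves=[
    {"offset":[0,-0.7,0],"rot":[0,0,0],"hand":0},
    {"offset":[0,-0.7,0],"rot":[0,0,0],"hand":0},
    {"offset":[0,-0.7,0],"rot":[0,0,0],"hand":0},
    {"offset":[0,-0.7,0],"rot":[0,0,0],"hand":0},
    {"offset":[0,-0.7,0],"rot":[0,0,0],"hand":0},
    {"offset":[0,-0.7,0],"rot":[0,0,0],"hand":0},
    {"offset":[0,-0.7,0],"rot":[0,0,0],"hand":0},
    {"offset":[0,0,0],"rot":[0,0,0],"hand":0},
  ],
)

```text
t: 26.25
position: [0.592, -0.0264, 0.148]
ee_rot: [0.052, -3.141, 0.001]
force: [0.1, -0.7, -0.7]
finger_gap: -0.003
```

```bash
python3 -c "
from h import *
where();go(.065,.032,.130)"
```

```text
t 26.25 box mm [65.7 31.8] tipz 137.0 F [ 0.1 -0.7 -0.7] gap -0.0 rot [-0.001 -0.    -0.001]
t 26.25 offset cm [0.07 0.02 0.7 ] rot [-0.001 -0.    -0.001] F [ 0.1 -0.7 -0.7]
```

play_rows(
  moves=[
    {"offset":[0,0,0.15],"rot":[0,0,0],"hand":0},
    {"offset":[0,0,0.15],"rot":[0,0,0],"hand":0},
    {"offset":[0,0,0.15],"rot":[0,0,0],"hand":0},
    {"offset":[0,0,0.1],"rot":[0,0,0],"hand":0},
    {"offset":[0,0,0],"rot":[0,0,0],"hand":0},
  ],
)

```text
t: 26.75
position: [0.5919, -0.0248, 0.1421]
ee_rot: [0.054, -3.141, -0.0]
force: [-0.7, -1.3, 0.4]
finger_gap: -0.003
```

play_rows(
  moves=[
    {"offset":[0,0,0.1],"rot":[0,0,0],"hand":0},
    {"offset":[0,0,0.1],"rot":[0,0,0],"hand":0},
    {"offset":[0,0,0.1],"rot":[0,0,0],"hand":0},
    {"offset":[0,0,0],"rot":[0,0,0],"hand":0},
  ],
)

```text
t: 27.15
position: [0.592, -0.025, 0.1392]
ee_rot: [0.054, -3.141, -0.0]
force: [-1.3, -0.1, -0.1]
finger_gap: -0.002
```

play_rows(
  moves=[
    {"offset":[0,0,0.1],"rot":[0,0,0],"hand":0},
    {"offset":[0,0,0.1],"rot":[0,0,0],"hand":0},
    {"offset":[0,0,0],"rot":[0,0,0],"hand":0},
  ],
)

```text
t: 27.45
position: [0.592, -0.025, 0.1373]
ee_rot: [0.054, -3.141, -0.0]
force: [0.8, -0.6, -0.3]
finger_gap: 0.0
```

play_rows(
  moves=[
    {"offset":[0,0,0.1],"rot":[0,0,0],"hand":0},
    {"offset":[0,0,0.1],"rot":[0,0,0],"hand":0},
    {"offset":[0,0,0],"rot":[0,0,0],"hand":0},
  ],
)

```text
t: 27.75
position: [0.592, -0.025, 0.1352]
ee_rot: [0.054, -3.141, -0.0]
force: [-0.7, 0.1, -0.1]
finger_gap: 0.003
```

play_rows(
  moves=[
    {"offset":[0,0,0.1],"rot":[0,0,0],"hand":0},
    {"offset":[0,0,0.1],"rot":[0,0,0],"hand":0},
    {"offset":[0,0,0],"rot":[0,0,0],"hand":0},
  ],
)

```text
t: 28.05
position: [0.5921, -0.0252, 0.1338]
ee_rot: [-0.053, 3.141, -0.001]
force: [0.4, -1.8, 2.8]
finger_gap: -0.001
```

play_rows(
  moves=[
    {"offset":[0,0,0.1],"rot":[0,0,0],"hand":0},
    {"offset":[0,0,0.1],"rot":[0,0,0],"hand":0},
    {"offset":[0,0,0],"rot":[0,0,0],"hand":0},
  ],
)

```text
t: 28.35
position: [0.5923, -0.0256, 0.1325]
ee_rot: [-0.053, 3.14, -0.002]
force: [-1.4, -3.0, 5.9]
finger_gap: -0.003
```

play_rows(
  moves=[
    {"offset":[0,0,0.1],"rot":[0,0,0],"hand":0},
    {"offset":[0,0,0.1],"rot":[0,0,0],"hand":0},
    {"offset":[0,0,0],"rot":[0,0,0],"hand":0},
  ],
)

```text
t: 28.65
position: [0.5924, -0.026, 0.131]
ee_rot: [-0.053, 3.139, -0.003]
force: [-2.5, -3.2, 7.3]
finger_gap: 0.002
```

play_rows(
  moves=[
    {"offset":[0,0,0.1],"rot":[0,0,0],"hand":0},
    {"offset":[0,0,0.1],"rot":[0,0,0],"hand":0},
    {"offset":[0,0,0],"rot":[0,0,0],"hand":0},
  ],
)

```text
t: 28.95
position: [0.5924, -0.0264, 0.1291]
ee_rot: [-0.052, 3.139, -0.004]
force: [-2.1, -5.0, 7.9]
finger_gap: -0.001
```

play_rows(
  moves=[
    {"offset":[0,-0.1,0.1],"rot":[0,0,0],"hand":0},
    {"offset":[0,0,0.1],"rot":[0,0,0],"hand":0},
    {"offset":[0,0,0],"rot":[0,0,0],"hand":0},
  ],
)

```text
t: 29.25
position: [0.5923, -0.0267, 0.1261]
ee_rot: [-0.053, 3.14, -0.002]
force: [0.1, -2.6, 3.0]
finger_gap: 0.0
```

play_rows(
  moves=[
    {"offset":[0,-0.1,0.1],"rot":[0,0,0],"hand":0},
    {"offset":[0,0,0.1],"rot":[0,0,0],"hand":0},
    {"offset":[0,0,0],"rot":[0,0,0],"hand":0},
  ],
)

```text
t: 29.55
position: [0.5917, -0.0265, 0.1223]
ee_rot: [0.054, -3.139, -0.002]
force: [-0.2, -1.0, 0.3]
finger_gap: -0.002
```

play_rows(
  moves=[
    {"offset":[0,0,0.1],"rot":[0,0,0],"hand":0},
    {"offset":[0,0,0.1],"rot":[0,0,0],"hand":0},
    {"offset":[0,0,0],"rot":[0,0,0],"hand":0},
  ],
)

```text
t: 29.85
position: [0.592, -0.0268, 0.1211]
ee_rot: [0.054, -3.141, -0.0]
force: [-0.1, 0.5, 0.5]
finger_gap: -0.0
```

play_rows(
  moves=[
    {"offset":[0,0,0.1],"rot":[0,0,0],"hand":0},
    {"offset":[0,0,0.1],"rot":[0,0,0],"hand":0},
    {"offset":[0,0,0],"rot":[0,0,0],"hand":0},
  ],
)

```text
t: 30.15
position: [0.5922, -0.0269, 0.1206]
ee_rot: [-0.054, 3.14, 0.0]
force: [-2.7, 0.7, 6.0]
finger_gap: -0.001
```

Clip a snapped too. I'll firm it against the stop briefly, then retreat upward and check all four.

play_rows(
  moves=[
    {"offset":[0,0,0.1],"rot":[0,0,0],"hand":0},
    {"offset":[0,0,0.05],"rot":[0,0,0],"hand":0},
    {"offset":[0,0,0],"rot":[0,0,0],"hand":0},
  ],
)

```text
t: 30.45
position: [0.5924, -0.0269, 0.1202]
ee_rot: [-0.054, 3.139, -0.0]
force: [-3.7, 1.4, 9.0]
finger_gap: -0.002
```

play_rows(
  moves=[
    {"offset":[0,0,-0.6],"rot":[0,0,0],"hand":0},
    {"offset":[0,0,-4],"rot":[0,0,0],"hand":0},
    {"offset":[0,0,-4.5],"rot":[0,0,0],"hand":0},
    {"offset":[0,4,-2],"rot":[0,0,0],"hand":0},
    {"offset":[0,4.5,0],"rot":[0,0,0],"hand":0},
    {"offset":[1,4.5,0],"rot":[0,0,0],"hand":0},
    {"offset":[1,4.5,0],"rot":[0,0,0],"hand":0},
    {"offset":[1,4.5,0],"rot":[0,0,0],"hand":0},
  ],
)

```text
t: 31.25
position: [0.554, 0.1934, 0.2288]
ee_rot: [0.053, -3.141, 0.0]
force: [0.0, -0.2, 0.1]
finger_gap: 0.002
```

play_rows(
  moves=[
    {"offset":[1,4.5,0],"rot":[0,0,0],"hand":0},
    {"offset":[0,4,0],"rot":[0,0,0],"hand":0},
    {"offset":[0,0,0],"rot":[0,0,0],"hand":0},
    {"offset":[0,0,0],"rot":[0,0,0],"hand":0},
  ],
)

```text
t: 31.65
position: [0.5414, 0.2771, 0.2284]
ee_rot: [0.057, -3.14, 0.001]
force: [0.2, -0.3, -0.7]
finger_gap: 0.002
```

```bash
python3 -c "
from h import *
where()
s0=cv2.imread('pics/top0.png')
t=arm.get_image('top')[:,:,::-1];s=arm.get_image('scene')[:,:,::-1]
a=cv2.resize(t[140:260,260:420],(400,300),interpolation=2);b=cv2.resize(s[140:240,240:360],(360,300),interpolation=2)
cv2.imwrite('pics/end.png',np.vstack([np.hstack([a,b]),np.hstack([cv2.resize(t,(400,250)),cv2.resize(s,(360,250))])]))"
```

```text
t 31.65 box mm [ 25.4 336.8] tipz 217.4 F [ 0.2 -0.3 -0.7] gap 0.0 rot [-0.001 -0.001  0.002]
```

View pics/end.png

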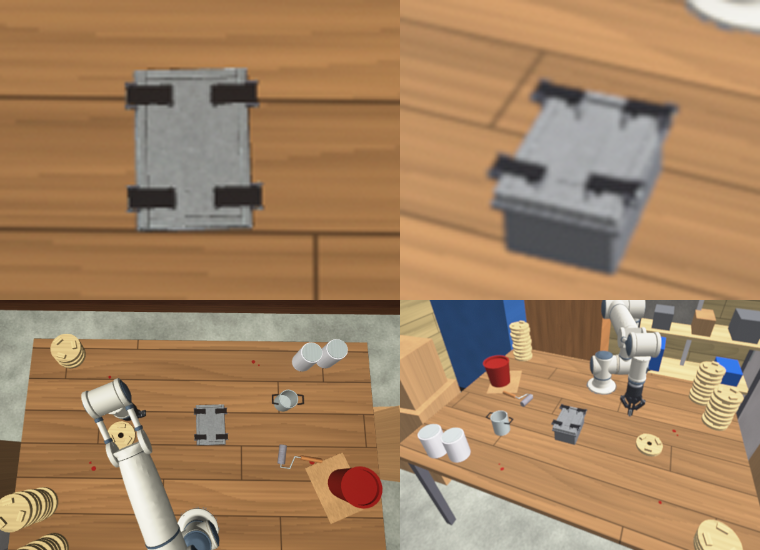

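All four clips lie flat over the rim, at crop pixels (150,95), (233,94), (152,198) and (238,196). The box and bystanders are where they were, and the arm is clear at 0.22 m height.

```bash
python3 -c "
from workcell import arm
print(arm.hand_in())"
```

```text
the job is handed in; nothing more can be done
None
```

All four clips are shut and the job is handed in at about 32 s. I closed them in the order d, b, c, a, so each pair was diagonal.

- **Snaps:** at every clip the force rose to 7–9 N, dropped to near zero, then met a hard stop. I pressed each one against its stop to check: d 12.4 N, b 13.1 N, c 11.4 N and a 9.0 N vertically. The highest total reading was about 15 N, but I only saw force at the end of each move call, so brief peaks in between would not show.
- **Catch heights:** the shut tops came out at roughly 115 mm (d), 104 mm (b), 113.5 mm (c) and 109 mm (a) above the planks. That fits the stated unevenness.
- **Trouble on clip b:** my first press landed on its very end and gave up to about 12 N sideways. I lifted, moved 10 mm outward and pressed again, and it snapped normally.
- **Last checks:** the final pictures show all four clips flat. The box, disc, tin and roller look unmoved, judged by eye only. The gripper was clear of everything. No check failed.

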